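# Index the decorating turntable to its next hole

### The job

The indexing turntable carries a white tub that is being divided into equal sections. With the fingertips, press the red spring plunger right in, and push the table clockwise (seen from above) round to the very next hole, where the plunger springs up again and locks it; do not go past that hole. Grasp and lift nothing, leave the tub standing where it is on the table, and leave the things round about alone.

Things in the scene. Friction and masses are not known exactly. Their poses are not given: they have to be found in the camera images.
- table_centre (a point): Centre of the top face of the steel turntable disc (200 mm across, top 44 mm above the work surface), on its vertical turning axis. A grey ear, out to 155 mm from the axis, carries plunger and push plate and turns with the disc. z is up; x points from the axis to the plunger.
- index_base: The turntable's fixed foot with an aluminium index plate under the disc, 230 mm across, that has 8 notches in its rim (the holes), one every 45 degrees (0.785 rad). It cannot move. Origin on the turning axis at the work surface; x points to the hole in which the plunger stands at the start.
- plunger_top (a point): Centre of the flat top of the red plunger cap: 30 mm across, 130 mm from the turning axis, 72 mm above the work surface when up. It turns with the table and goes down 11 mm to a hard stop. The spring pushes up with 3 N when up, 6.3 N at the bottom. Nothing stands within 25 mm of its axis at the cap's height.
- push_plate (a point): Middle of the top edge, on the plunger's side, of the orange upright push plate: 36 mm wide along the radius, 10 mm thick, 44 to 98 mm above the work surface. Its face is 29 mm from the plunger's axis, on the clockwise side: a fingertip on the cap that moves clockwise drags the table by the cap or comes up against this plate. Pushing it turns the table clockwise.
- turntable (a joint): Angle of the table in rad: 0 in its first hole, growing clockwise seen from above; the next hole is at 0.785. With the plunger up in a hole it is locked with 0.02 rad of play either way; otherwise it turns with slight friction (0.12 N m) and stays where it is left.
- plunger (a joint): Travel of the plunger in m: 0 up in a hole (table locked), 0.011 right in; from 0.007 on the table turns. Let go between holes it stays down at 0.007, and springs up by itself as the table is pushed, plunger not pressed, over the next hole, which stops it there.
- white_tub: Small round white tub, 54 mm across, 37 mm high, loose (50 g), open at the top; stands near the middle of the turntable and rides round with it. Origin at the centre of its underside, z up.
- sanding_block: Cork sanding block, 60 x 101 x 32 mm, loose on the work surface; origin at the centre of its underside. Bystander.
- mug: Blue mug with a red inside, 83 mm across, 95 mm high, 117 mm over its handle, loose; origin at the centre of its underside. Bystander.
- water_jar: Clear empty glass jar that stands near the turntable (not the one at the back of the bench), 62 mm across, 84 mm high, loose; origin at the centre of its underside. Bystander.
Things that resemble listed ones, but are neither listed nor needed, are in the scene too. Leave any blue, green or orange look-alike of the white_tub alone.

How it is judged:
By the outcome, as a careful person would: the job done as asked, in the order asked, and still so for the second after the job is handed in, with the robot touching nothing.
It also fails if it takes over 48 s, if anything falls off the work surface, if the arm or the gripper's body presses on something with over 40 N, if the wrist force passes 120 N, or if a joint passes its speed limit or range.

### The arm

A 6-joint arm with a two-finger parallel gripper is mounted at the origin on a cart in front of the work surface, level with it; the furniture and walls round the work are solid. World frame = base frame: x ahead of the robot, y to its left, z up, the work surface at z = 0. Lengths are in m, angles in rad, forces in N, time in s.
With the tool pointing down it reaches from about 0.325 to 0.775 m from the base axis. Payload 5.5 kg.
Tool frame: the origin (TCP) lies midway between the tips of the shut fingers; the grasp point (between the pads) lies 19 mm behind it; z points along the fingers, x is the direction in which the jaws open and shut, and the axes are right-handed (so a half turn about z gives the same grasp; the last joint's range is limited). The gripper opens to 88 mm and grips with 3 to 60 N. Pads are 20 mm wide; open, the fingers measure 115 mm over their backs; the gripper's body (75 mm by 178 mm) begins 61 mm behind the grasp point.
Start: joints at [1.093, 0.091, 1.231, -0, 1.82, -0.057], TCP at [0.245, 0.548, 0.223] pointing down, gripper open.
Joint ranges: [-2.87, 2.87], [-0.86, 2.18], [0.17, 2.46], [-1.51, 4.65], [0.06, 2.69], [-2.65, 2.65]. Speed limits (rad/s): [2.57, 2.57, 3.01, 3.14, 3.14, 3.14].

### API

Orientations are given as a unit quaternion [x, y, z, w].
In Python, from plant import * gives the robot as it stands. Calls block until the motion is done:
- move_pose(position, orientation): joint-space move of the TCP to a pose.
- move_straight(position, attitude=None, velocity=0.15): straight line of the TCP; attitude=None keeps the orientation; velocity is the mean speed in m/s.
- set_joints(angles): joint-space move.
- grip(opening, grip_force=None): finger opening in m; grip_force is the grip in N (None keeps the last); returns when the fingers have stopped.
- dwell(seconds).
- ik(position, orientation): joint angles nearest the present ones, or None.
- read_camera(name): name is "scene" or "top" or "wrist"; returns a dict with "img" (420x560x3 uint8, blue, green, red), "range_z" (420x560 float32, m along the optical axis (not along the pixel's ray), 0 where there is no reading), "fovy" (degrees; the focal length in pixels is half the picture's height over the tangent of half this angle, whatever the lens; pixels are square), "cx", "cy" (the principal point, pixels), "R" (3x3) and "t" (3): a world point X has camera coordinates R X + t; the wrist camera has in their place "T_tool_cam" (4x4, takes a point from camera to tool coordinates, whose origin is the TCP and whose axes are the tool frame's). Camera axes: x right, y down, z forward; pixel columns grow to the right and rows downward; lengths in m; the calibration is good to about 2 mm. The wrist camera is an equidistant fisheye: a pixel r from the principal point sees the ray r / f radians off the axis. A picture is of the moment at which its call begins: read the wrist's pose just before it.
A pose or a line that the arm cannot do raises MotionError and nothing moves.
- job_done(): hands the job in, once; it reports no verdict.
Readings, each from a call of its own:
- get_time(): time.
- get_joint_pos(): joint angles.
- get_qvel(): joint speeds.
- get_joint_efforts(): joint torques, N m.
- get_ee_pos(): TCP position.
- get_eef_rot(): TCP orientation.
- get_contact_force(): force on the tool from outside, world axes, zero at the start.
- get_wrist_torque(): the same for the moment, N m.
- get_finger_gap(): finger opening in m.
Only numpy, scipy, OpenCV 4.12 (cv2) and the standard library are available. Lean on these libraries where they do the work, as an engineer would, in place of code of your own. Each camera call takes 0.05 s, during which the arm holds its last target.

## Working session

There is one attempt and no reset: what is moved stays moved. The work goes in short steps, each a Python script; the robot and the scene stay as the last script left them, time stands still between calls to the robot, and variables do not carry over. Pictures are saved under pics/ and viewed, and the job is handed in when it is done.

```bash
mkdir -p pics; ls; python3 - <<'E'
from plant import *
import cv2,pickle
print(get_time(),get_ee_pos(),get_eef_rot(),get_finger_gap(),get_contact_force())
d={}
for n in ["scene","top","wrist"]:
    c=read_camera(n); d[n]=c; cv2.imwrite(f"pics/{n}0.png",c["img"])
    print(n,{k:v for k,v in c.items() if k not in("img","range_z")})
pickle.dump(d,open("c0.pkl","wb"))
E
```

```text
pics
0.0 [0.24495968 0.54739274 0.22151901] [ 8.39195819e-01  5.43828508e-01 -8.38279495e-04  4.77973928e-04] 0.08807398232384502 [-0.25859077 -0.15335197  0.52322358]
scene {'fovy': 48.770154803691135, 'cx': 286.8494128694336, 'cy': 205.94428749715212, 'R': array([[ 0.68166906, -0.73141349,  0.0190158 ],
       [-0.53648099, -0.51732888, -0.66675257],
       [ 0.49750924,  0.44430298, -0.74503652]]), 't': array([-0.3635684 ,  0.34728666,  1.13407511])}
top {'fovy': 55.479324512993486, 'cx': 291.6703916760983, 'cy': 206.03562070267128, 'R': array([[-0.01382103, -0.99988923, -0.00552321],
       [-0.99548006,  0.01427872, -0.09389124],
       [ 0.09395971,  0.00420057, -0.99556714]]), 't': array([0.00668879, 0.53912309, 0.97231574])}
wrist {'fovy': 65.70646984690485, 'cx': 282.20204213972164, 'cy': 208.9155821372984, 'T_tool_cam': array([[ 9.99998950e-01,  1.35397508e-03,  5.16651824e-04,
         5.22783061e-04],
       [-1.44323939e-03,  9.62747418e-01,  2.70398460e-01,
        -7.36191327e-02],
       [-1.31292433e-04, -2.70398921e-01,  9.62748361e-01,
        -1.61601214e-01],
       [ 0.00000000e+00,  0.00000000e+00,  0.00000000e+00,
         1.00000000e+00]])}
```

View pics/scene0.png

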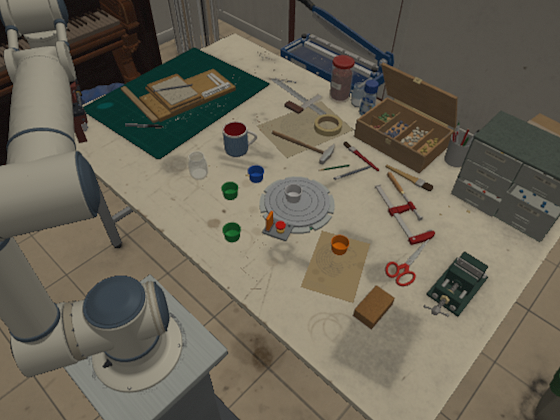

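View pics/top0.png

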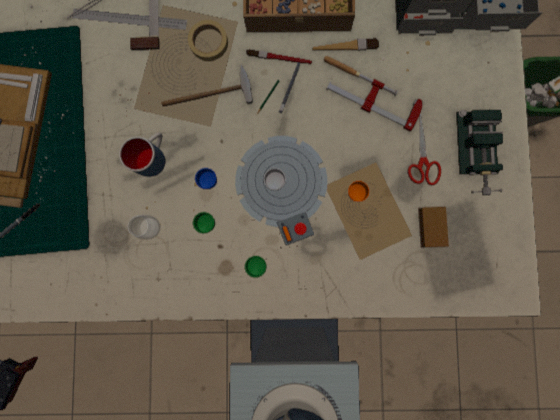

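View pics/wrist0.png

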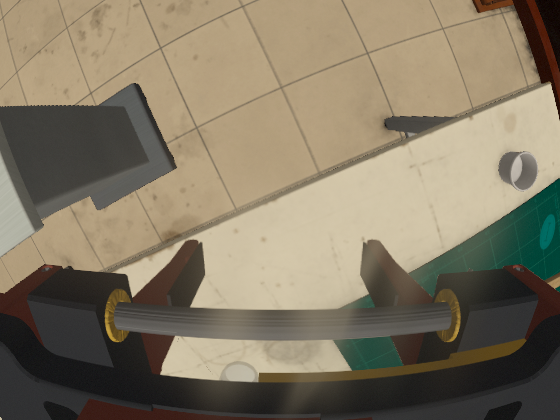

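The top view shows the disc at about (281,180), the red cap at (301,229) and the orange plate at (285,232), on the clockwise (left) side of the cap. In the scene view the cap is at (281,226) and the plate at (269,221). Next I'll measure them from both views.

```bash
cat > h.py <<'E'
import numpy as np,cv2
def K(c): 
    f=c["img"].shape[0]/2/np.tan(np.radians(c["fovy"])/2); return f
def world(c,u,v,z):
    f=K(c); p=np.stack([(u-c["cx"])/f*z,(v-c["cy"])/f*z,z],-1)
    return (p-c["t"])@c["R"]
def ray_at_h(c,u,v,h):
    f=K(c); d=c["R"].T@np.array([(u-c["cx"])/f,(v-c["cy"])/f,1]); o=-c["R"].T@c["t"]
    return o+d*(h-o[2])/d[2]
def tri(c1,p1,c2,p2):
    P=[np.diag([1,1,1])@np.array([[K(c),0,c["cx"]],[0,K(c),c["cy"]],[0,0,1]])@np.c_[c["R"],c["t"]] for c in(c1,c2)]
    X=cv2.triangulatePoints(P[0],P[1],np.array(p1,float).reshape(2,1),np.array(p2,float).reshape(2,1))[:,0]
    return X[:3]/X[3]
def blob(c,hlo,hhi,box,s=120,v=60):
    hsv=cv2.cvtColor(c["img"],cv2.COLOR_BGR2HSV); x0,y0,x1,y1=box
    H,S,V=[hsv[...,i].astype(int) for i in range(3)]
    H=(H+90)%180-90
    m=(H>=hlo)&(H<=hhi)&(S>s)&(V>v); w=np.zeros_like(m); w[y0:y1,x0:x1]=1; m&=w
    return m
E
python3 - <<'E'
import pickle;from h import *
d=pickle.load(open("c0.pkl","rb")); T,S=d["top"],d["scene"]
cen={}
for n,c,box in(("top",T,(270,205,320,250)),("scene",S,(255,205,300,245))):
    for nm,lo,hi in(("red",-10,5),("orange",6,18)):
        m=blob(c,lo,hi,box); v,u=np.nonzero(m); z=c["range_z"][m]
        W=world(c,u,v,z); 
        top=W[W[:,2]>np.percentile(W[:,2],90)-.004] if nm=="orange" else W
        cen[n,nm]=(u.mean(),v.mean())
        print(n,nm,m.sum(),(u.mean(),v.mean()),"med",np.median(W,0),"pct z",np.percentile(W[:,2],[5,50,95]),"topmean",top.mean(0),len(top))
print("tri red",tri(T,cen["top","red"],S,cen["scene","red"]))
for n,c in(("top",T),("scene",S)): print(n, ray_at_h(c,*cen[n,"red"],.072))
# disc: depth points with height 40..48 mm
for n,c,box in(("top",T,(225,125,340,235)),("scene",S,(250,165,345,240))):
    x0,y0,x1,y1=box; v,u=np.mgrid[y0:y1,x0:x1]; z=c["range_z"][y0:y1,x0:x1]
    W=world(c,u,v,z).reshape(-1,3); k=(W[:,2]>.038)&(W[:,2]<.05)
    P=W[k]; 
    print(n,len(P),np.median(P[:,2]),cv2.minEnclosingCircle(P[:,:2].astype(np.float32)))
    im=np.zeros((400,400),np.uint8)
np.set_printoptions(linewidth=200,precision=3)
b=cv2.resize(T["img"][110:290,190:350],None,fx=4,fy=4,interpolation=cv2.INTER_CUBIC)[:600]
b=cv2.resize(T["img"][130:280,190:350],None,fx=4,fy=4,interpolation=cv2.INTER_CUBIC); cv2.imwrite("pics/topz.png",b)
b=cv2.resize(S["img"][160:260,215:355],None,fx=5,fy=5,interpolation=cv2.INTER_CUBIC); cv2.imwrite("pics/scz.png",b)
E
```

```text
top red 125 (np.float64(299.504), np.float64(228.448)) med [ 0.48208914 -0.02000174  0.07102627] pct z [0.04522724 0.07102627 0.07425186] topmean [ 0.48098826 -0.01890388  0.07715028] 125
top orange 68 (np.float64(286.54411764705884), np.float64(233.10294117647058)) med [0.47016817 0.01089718 0.09610941] pct z [0.04441692 0.09610941 0.09913547] topmean [0.46863619 0.0114438  0.1148093 ] 51
scene red 69 (np.float64(280.04347826086956), np.float64(224.66666666666666)) med [ 0.4797274  -0.02110894  0.07266658] pct z [0.06698908 0.07266658 0.07574714] topmean [ 0.48050164 -0.02109937  0.07119393] 69
scene orange 115 (np.float64(270.09565217391304), np.float64(221.29565217391306)) med [0.46554945 0.00725404 0.07578098] pct z [0.04867832 0.07578098 0.09969523] topmean [ 0.44685657 -0.0112167   0.13321021] 28
tri red [ 0.4817199  -0.01936361  0.0686107 ]
top [ 0.48118517 -0.01891496  0.072     ]
scene [ 0.47998673 -0.02155644  0.072     ]
top 5253 0.04324663912463175 ((0.577534556388855, 0.013204656541347504), 0.12732815742492676)
scene 2558 0.04478525879371485 ((0.6122994422912598, 0.03541889786720276), 0.19397111237049103)
```

View pics/topz.png

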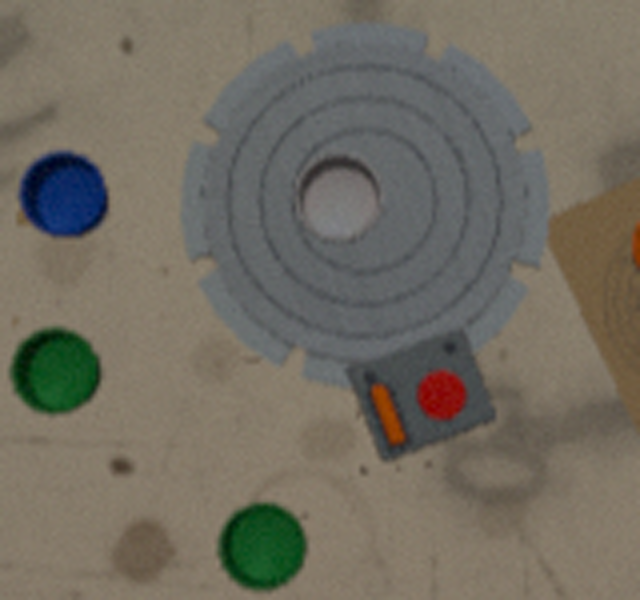

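View pics/scz.png

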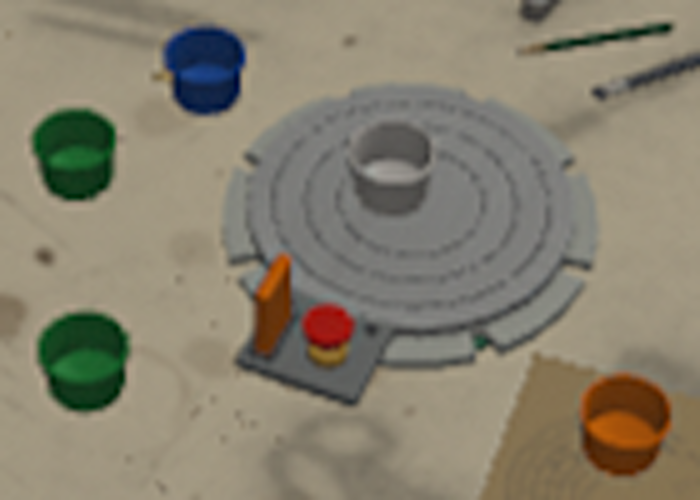

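```bash
python3 - <<'E'
import pickle;from h import *
d=pickle.load(open("c0.pkl","rb")); T,S=d["top"],d["scene"]
C=ray_at_h(T,(365.5+.5)/4-.5+190,(200+.5)/4-.5+130,.044); print("centre top",C)
C2=ray_at_h(S,(365+.5)/5-.5+215,(208+.5)/5-.5+160,.044); print("centre scene",C2)
for n,c in(("top",T),("scene",S)):
    cap={"top":(299.9,228.4),"scene":(280.0,224.7)}[n]
    p=ray_at_h(c,*cap,.072); 
    for cc in (C,C2):
        v=(p-cc)[:2]; print(n,p,np.hypot(*v),np.degrees(np.arctan2(v[1],v[0])))
# ellipse-ish fit of disc: grey pixels in top, contour of height>.036 minus ear
for n,c,box in(("top",T,(225,125,340,235)),("scene",S,(250,165,345,240))):
    x0,y0,x1,y1=box; v,u=np.mgrid[y0:y1,x0:x1]; z=c["range_z"][y0:y1,x0:x1]
    W=world(c,u,v,z).reshape(-1,3); 
    k=(W[:,2]>.041)&(W[:,2]<.047); P=W[k][:,:2]
    from scipy.optimize import least_squares
    # best disc of r .1: maximise agreement of inside/outside
    Q=W[(W[:,2]<.05)&(W[:,2]>.01)]; lab=Q[:,2]>.039
    best=max(((np.sum(lab==(np.hypot(Q[:,0]-a,Q[:,1]-b)<.1)),a,b) for a in np.arange(.57,.64,.001) for b in np.arange(.0,.06,.001)))
    print(n,best,len(Q))
# notches in top view at h .0355?
o=lambda x,y:((x+.5)/4-.5+190,(y+.5)/4-.5+130)
for x,y in((300,357),(205,267),(205,122),(302,46),(435,46),(530,125)):
    p=ray_at_h(T,*o(x,y),.034);v=(p-C)[:2];print(np.hypot(*v),np.degrees(np.arctan2(v[1],v[0])))
E
```

```text
centre top [0.60323385 0.02443963 0.044     ]
centre scene [0.57974517 0.04126431 0.044     ]
top [ 0.48128559 -0.01985447  0.072     ] 0.12974338504664615 -160.03794201561098
top [ 0.48128559 -0.01985447  0.072     ] 0.11588698841396139 -148.1700570663357
scene [ 0.4798131  -0.02155192  0.072     ] 0.13171144728674752 -159.56257560124283
scene [ 0.4798131  -0.02155192  0.072     ] 0.11803515460914259 -147.84696954795427
top (np.int64(6015), np.float64(0.603), np.float64(0.026000000000000002)) 6439
scene (np.int64(2987), np.float64(0.604), np.float64(0.026000000000000002)) 3374
0.10452905888356781 156.39018018784634
0.10775833470518335 111.20095169492186
0.11319614081552917 62.37724294679402
0.10750095414016925 21.35409778982059
0.10840219655561885 -24.241067438902846
0.11357544368653164 -65.26239083583872
```

Both views agree on the disc axis, about (0.6035, 0.025), and on the cap, about (0.481, -0.020) at bearing -159.6°. The radius comes out at 0.130, as expected. I'll shut the fingers, go above the cap and check with the wrist camera.

```bash
cat >> h.py <<'E'
CX,CY,A0=0.6035,0.0252,np.radians(-159.6)
def pose(th,z,dt=0.,R=.130):
    """table angle th (cw), extra tangential advance dt (m, cw)"""
    a=A0-th; t=np.array([np.sin(a),-np.cos(a)])
    p=np.array([CX,CY])+R*np.array([np.cos(a),np.sin(a)])+dt*t
    f=np.radians(180)+a  # x radial inward
    f=(f+np.pi)%(2*np.pi)-np.pi
    return [p[0],p[1],z],[np.cos(f/2),np.sin(f/2),0,0]
E
python3 - <<'E'
from plant import *
from h import *
print(pose(0,.07),pose(.785,.07))
grip(0.0,20)
p,q=pose(0,.20); move_pose(p,q)
dwell(.2)
print(get_time(),get_ee_pos(),get_eef_rot(),get_joint_pos(),get_finger_gap(),get_contact_force())
c=read_camera("wrist"); cv2.imwrite("pics/w1.png",c["img"])
for n in("top","scene"): cv2.imwrite(f"pics/{n}1.png",read_camera(n)["img"])
import pickle; pickle.dump((c,get_ee_pos(),get_eef_rot()),open("w1.pkl","wb"))
E
```

```text
([np.float64(0.48165334136605414), np.float64(-0.020114366151835997), 0.07], [np.float64(0.9841956079692419), np.float64(0.17708474031958332), 0, 0]) ([np.float64(0.48527776798318006), np.float64(0.0792694355154665), 0.07], [np.float64(0.977087965524284), np.float64(-0.21283587016199967), 0, 0])
3.8917 [ 0.48176639 -0.01956509  0.20000956] [ 9.84095066e-01  1.77642621e-01  7.49901754e-06 -2.56223795e-05] [-1.11201697e-01 -2.30479792e-01  1.57758533e+00  5.47580351e-05
  1.79448739e+00 -4.68370454e-01] 0.0004700756550597346 [ 0.21299829 -0.53169109  0.40769407]
```

View pics/w1.png

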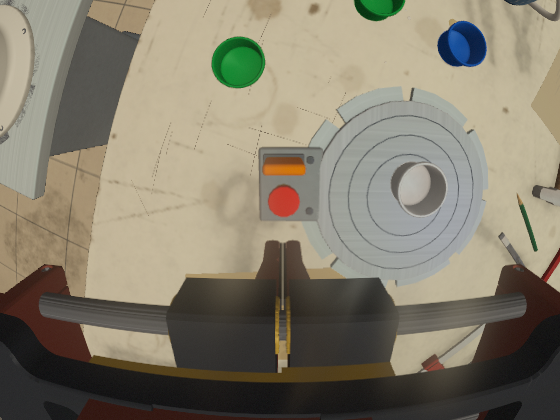

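The wrist view shows the cap at (284,201) and the plate at (285,165). Both line up with the shut fingers, whose tips are at (283,245). I'll compute the cap's position from this view as well.

```bash
python3 - <<'E'
import pickle; from h import *
from scipy.spatial.transform import Rotation as Ro
c,p,q=pickle.load(open("w1.pkl","rb"))
m=blob(c,-10,5,(262,180,306,222)); v,u=np.nonzero(m); print(m.sum(),u.mean(),v.mean())
f=K(c); dx,dy=u.mean()-c["cx"],v.mean()-c["cy"]; r=np.hypot(dx,dy); th=r/f
ray=np.array([np.sin(th)*dx/r,np.sin(th)*dy/r,np.cos(th)])
z=np.median(c["range_z"][m]); T=c["T_tool_cam"]; R=Ro.from_quat(q).as_matrix()
def w(x): return p+R@(T[:3,:3]@x+T[:3,3])
X=w(ray*z/ray[2]); print("depth",X)
o=w(np.zeros(3)); d=w(ray)-o; print("at .072",o+d*(.072-o[2])/d[2])
v=X[:2]-[CX,CY]; print(np.hypot(*v),np.degrees(np.arctan2(v[1],v[0])))
E
```

```text
769 283.4408322496749 201.03511053315995
depth [ 0.48339931 -0.01902397  0.07146811]
at .072 [ 0.48335005 -0.01889759  0.072     ]
0.12798412295848427 -159.78507486298014
```

The wrist view agrees with the other two to within 2 mm. Now I'll press down in small steps while watching the force.

```bash
python3 - <<'E'
from plant import *
from h import *
p,q=pose(0,.080); move_straight(p,q,velocity=.12); dwell(.1)
f0=get_contact_force(); print(get_time(),f0)
for z in (.074,.070,.066,.063,.0615,.0605,.0598,.0591,.0585,.058):
    p,q=pose(0,z); move_straight(p,q,velocity=.03); dwell(.1)
    f=get_contact_force(); print(z,get_ee_pos().round(4),(f-f0).round(2))
    if f[2]-f0[2]>14: break
print(get_time())
E
```

```text
5.2917 [-0.1396509  -0.1577333  -0.00258013]
0.074 [ 0.4816 -0.0201  0.074 ] [0.29 0.08 1.12]
0.07 [ 0.4821 -0.0201  0.0706] [1.   1.06 2.58]
0.066 [ 0.482  -0.0201  0.0663] [1.87 0.52 4.52]
0.063 [ 0.482  -0.0201  0.0634] [1.73 0.76 6.09]
0.0615 [ 0.482  -0.0201  0.062 ] [ 2.54 -0.06  4.88]
0.0605 [ 0.482  -0.0201  0.0612] [1.29 0.99 6.02]
0.0598 [ 0.482  -0.0201  0.0611] [0.19 0.6  9.4 ]
0.0591 [ 0.482  -0.0202  0.061 ] [-1.77 -0.27 12.84]
0.0585 [ 0.4821 -0.0204  0.0609] [-3.37 -0.74 15.43]
8.6083
```

The plunger is on its hard stop: z = 0.061 and the force rises steeply. Now I'll drag clockwise with it held in, well short of the next hole, then let go.

```bash
python3 - <<'E'
from plant import *
from h import *
for th in np.arange(.05,.401,.05):
    p,q=pose(th,.0590); move_straight(p,q,velocity=.05)
    print(round(th,2),get_ee_pos().round(4),get_contact_force().round(1))
dwell(.1)
p,q=pose(.40,.078); move_straight(p,q,velocity=.05); dwell(.15)
print(get_time(),get_ee_pos(),get_contact_force())
for n in("top","scene","wrist"):
    c=read_camera(n);cv2.imwrite(f"pics/{n}2.png",c["img"])
    if n=="top": t=c["img"]
cv2.imwrite("pics/top2z.png",cv2.resize(t[130:280,190:350],None,fx=4,fy=4,interpolation=cv2.INTER_CUBIC))
E
```

```text
0.05 [ 0.4799 -0.0139  0.061 ] [-2.4  1.3 13.4]
0.1 [ 0.4781 -0.0077  0.0609] [-2.   0.2 13.4]
0.15 [ 0.4766 -0.0013  0.061 ] [-1.9  0.6 12.9]
0.2 [0.4754 0.0052 0.061 ] [-2.7  0.5 12.5]
0.25 [0.4746 0.0116 0.061 ] [-2.2  0.4 13.3]
0.3 [0.474  0.0182 0.061 ] [-2.6  0.7 13. ]
0.35 [0.4738 0.0247 0.061 ] [-1.9  0.5 12.7]
0.4 [0.474  0.0312 0.061 ] [-2.6  0.6 12.1]
11.6583 [0.47315529 0.03088295 0.07724613] [-0.43337898  0.69533652 -0.40743464]
```

View pics/wrist2.png

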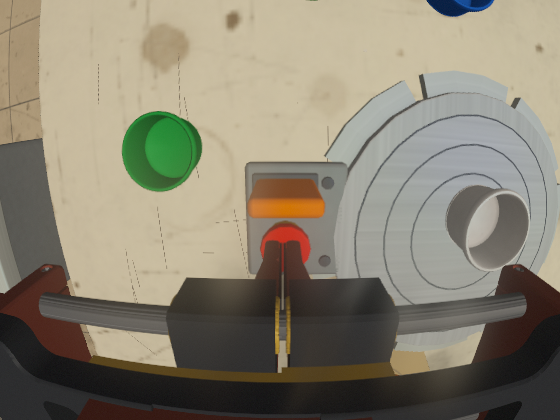

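View pics/top2z.png

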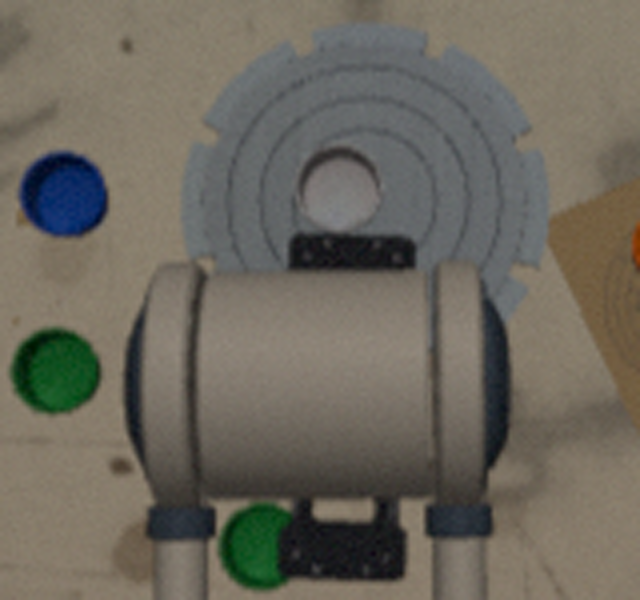

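The wrist view shows the cap at (285,247) still under the tips and the plate face about 19 mm further clockwise, so the table turned with the finger without slipping. The tips are now clear above the released cap. Next I'll push on the plate, slowing down near the hole, until it locks.

```bash
python3 - <<'E'
from plant import *
from h import *
f0=get_contact_force()
def ft(th):
    a=A0-th; t=np.array([np.sin(a),-np.cos(a)]); return float((get_contact_force()-f0)[:2]@t)
p,q=pose(.40,.078,.017); move_straight(p,q,velocity=.04); print("contact?",ft(.4))
hit=0
ths=list(np.arange(.45,.651,.05))+list(np.arange(.665,.90,.012))
for th in ths:
    p,q=pose(th,.078,.018); move_straight(p,q,velocity=.05 if th<.66 else .025)
    if th>.66: dwell(.05)
    f=ft(th); print(round(th,3),round(f,2),get_ee_pos().round(4))
    if th>.70 and f<-6: hit+=1; break
dwell(.2); print(ft(th),get_time())
c=read_camera("wrist"); cv2.imwrite("pics/w3.png",c["img"])
E
```

```text
contact? 1.4417111357644001
0.45 0.51 [0.4757 0.0553 0.078 ]
0.5 0.99 [0.4774 0.0617 0.078 ]
0.55 0.79 [0.4794 0.0679 0.078 ]
0.6 1.32 [0.4817 0.0741 0.078 ]
0.65 0.77 [0.4843 0.0801 0.078 ]
0.665 -0.72 [0.485  0.0817 0.078 ]
0.677 -1.01 [0.4858 0.0832 0.078 ]
0.689 -0.34 [0.4866 0.0849 0.078 ]
0.701 -0.36 [0.4873 0.0863 0.078 ]
0.713 -1.13 [0.4881 0.0876 0.078 ]
0.725 -0.08 [0.4888 0.089  0.078 ]
0.737 -0.07 [0.4896 0.0904 0.078 ]
0.749 -0.04 [0.4903 0.0917 0.078 ]
0.761 -0.61 [0.4912 0.0931 0.078 ]
0.773 0.57 [0.4921 0.0945 0.078 ]
0.785 0.88 [0.4931 0.0959 0.0781]
0.797 -1.47 [0.4935 0.0967 0.0781]
0.809 -6.46 [0.4937 0.0972 0.0781]
-6.7064306629077155 17.9167
```

View pics/w3.png

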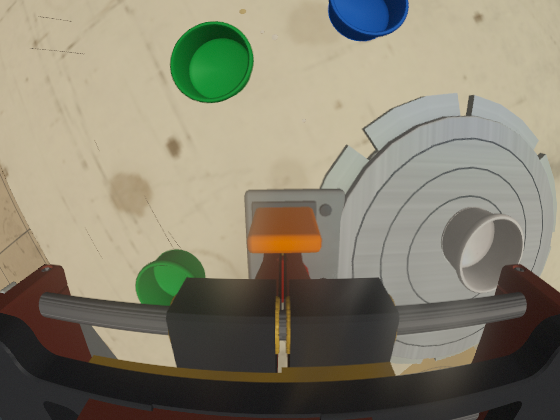

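The push meets a firm stop at tip angle about 0.80. I'll back off from the plate, go up and clear, then check that it is locked.

```bash
python3 - <<'E'
from plant import *
from h import *
import pickle
p,q=pose(.79,.079,.009); move_straight(p,q,velocity=.04)
p,q=pose(.79,.20,.009); move_straight(p,q,velocity=.12)
dwell(.1); ee,qq=get_ee_pos(),get_eef_rot()
c=read_camera("wrist"); cv2.imwrite("pics/w4.png",c["img"])
print(get_contact_force())
move_pose([.30,.42,.25],q)
d={n:read_camera(n) for n in("top","scene")}
pickle.dump((d,c,ee,qq),open("c4.pkl","wb"))
print(get_time(),get_contact_force())
for n in d: cv2.imwrite(f"pics/{n}4.png",d[n]["img"])
t=d["top"]["img"]; cv2.imwrite("pics/top4z.png",cv2.resize(t[130:280,190:350],None,fx=4,fy=4,interpolation=cv2.INTER_CUBIC))
from scipy.spatial.transform import Rotation as Ro
R=Ro.from_quat(qq).as_matrix();T=c["T_tool_cam"]
m=blob(c,-10,5,(250,160,320,240)); v,u=np.nonzero(m); f=K(c)
dx,dy=u-c["cx"],v-c["cy"]; r=np.hypot(dx,dy)+1e-9; z=c["range_z"][m]
k=np.tan(r/f)*z/r; P=np.stack([dx*k,dy*k,z],-1)
X=ee+(P@T[:3,:3].T+T[:3,3])@R.T; X=np.median(X,0)
w=X[:2]-[CX,CY]; print("wrist cap",len(u),X,np.hypot(*w),(A0-np.arctan2(w[1],w[0]))%(2*np.pi))
for n,box in(("top",(230,200,320,260)),("scene",(215,180,300,245))):
    c=d[n]; m=blob(c,-10,5,box); v,u=np.nonzero(m)
    if len(u)<5: print(n,"none");continue
    X=np.median(world(c,u,v,c["range_z"][m]),0); w=X[:2]-[CX,CY]
    print(n,len(u),u.mean(),v.mean(),X,np.hypot(*w),(A0-np.arctan2(w[1],w[0]))%(2*np.pi))
E
```

```text
[-0.55371625  0.12250349  0.53589676]
21.25 [0.94421752 0.12525378 0.50608036]
wrist cap 753 [0.48800483 0.08100013 0.07141294] 0.1282684259808767 0.8061145388346915
top 124 257.8790322580645 227.28225806451613 [0.48590409 0.07960828 0.0704891 ] 0.12957260118221775 0.7893885911070084
scene 68 256.3529411764706 205.64705882352942 [0.48443034 0.07833101 0.07193125] 0.1303859232323199 0.7757514317455882
```

View pics/w4.png

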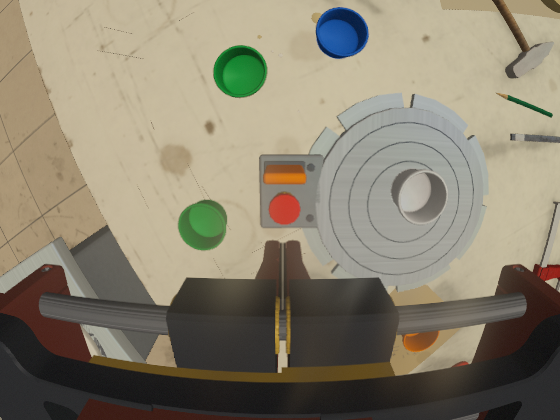

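View pics/top4z.png

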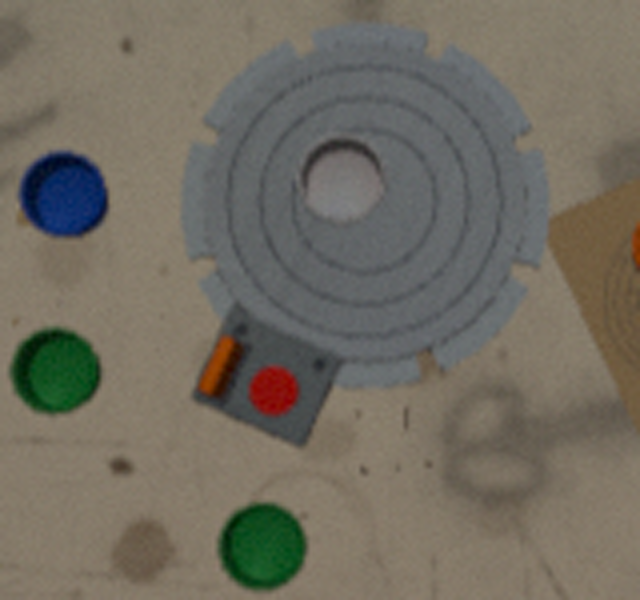

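View pics/scene4.png

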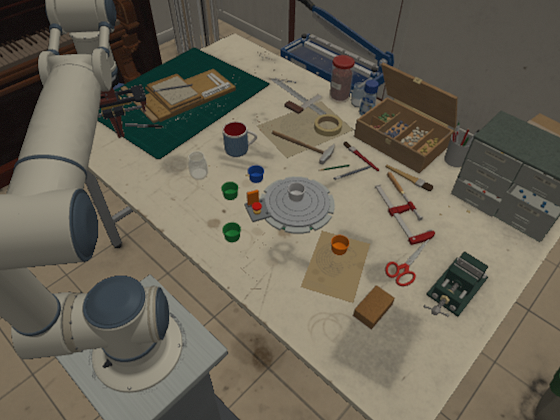

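All three views put the cap at 0.776–0.806 rad, at its "up" height of 70.5–71.9 mm (it would be about 65 mm if still down). In the top view the cap stands over the next hole at zoomed (274,391). The tub is still on the disc at (342,180), and the other tubs, mug, jar and block are where they were.

```bash
python3 -c "
from plant import *
print(get_time()); job_done()"
```

```text
21.25
the job is handed in; nothing more can be done
```

The table is locked in the very next hole clockwise, and I handed the job in at 21.25 s of the 48 s allowed.

**What I did:** With the fingers shut, I pressed the plunger down to its hard stop (tip at z = 0.061 m, 15 N). I dragged the table about 0.40 rad clockwise with it held in, then let go. I then pushed slowly on the orange plate until the table stopped firmly at about 0.80 rad, with the push force rising to 6.5 N. Finally I backed off and moved the arm clear.

**Last checks:**
- **Table angle:** the three camera views gave 0.776, 0.789 and 0.806 rad, against 0.785 for the hole. That spread is within the roughly 2 mm calibration error.
- **Plunger:** the cap measured 70.5–71.9 mm high, which is its up position.
- **Tub and bystanders:** the tub was still standing on the disc, and the things round about looked unmoved in the pictures; I did not measure their positions.

Nothing failed. I did not test the lock afterwards by pushing the table back; it rests on the firm stop and the cap height.

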